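# Hang the draw plate on its keyhole at the jeweller's bench

### The job

Take the wide steel draw plate, the one with the large keyhole cut through it, out of the wooden rack and hang it on the big-headed screw in the wooden upright: pass the screw's head through the round part of the keyhole, then lower the plate until the screw sits at the top of the narrow slot, and let go so that it hangs straight and still. Leave the narrow plate standing where it is in the rack.

Things in the scene. Friction and masses are not known exactly. Their poses are not given: they have to be found in the camera images.
- keyplate_grip (a point): Centre of the wooden grip bar (14 mm thick, 110 long, 30 high) topping the wide steel draw plate: 110 mm wide, 5 thick, 175 tall with bar, 0.3-0.6 kg. x square to its face, y along bar, z up; both faces alike. Its lower edge, 160 mm below here, stands in the 36 mm deep slot of a wooden rack (46 mm high), leaning up to 3 degrees: pull it straight up. Small dark dots are only marks.
- keyplate_slot (a point): Point on the same plate's mid line, 51 mm below keyplate_grip, same axes: it lies on the screw's axis when the plate hangs fully home. The keyhole is cut right through: a round hole 52 mm across, centred 49 mm below this point, narrowing upward like a funnel into an upright slot 18 mm wide that ends 4 mm above this point.
- screw (a point): Middle of a level steel screw's shank (8 mm thick), on its axis, 150 mm above the table. x runs along it from the wood to its head, away from the robot; z up. Wood face 13 mm behind this point, underside of head 13 mm ahead; head 28 mm across, 5 thick. The fixed upright is 90 mm wide, 22 thick, its top 12 mm above the axis; its foot lies behind it. Nothing over 40 mm high within 100 mm ahead.
- plainplate_grip (a point): Centre of the grip bar (70 mm long) of the other, narrow steel plate, 78 mm wide, of the same height and thickness, with no keyhole but one plain square hole 14 mm across. It stands in the same rack beside the wide plate, on either side of it, about 136 mm from centre to centre. It is to be left alone.
Things that resemble listed ones, but are neither listed nor needed, are in the scene too. Leave any green or pink look-alike of the part that bears screw alone.

How it is judged:
By the outcome, as a careful person would: the job done as asked, in the order asked, and still so for the second after the job is handed in, with the robot touching nothing.
It also fails if it takes over 45 s, if anything falls off the work surface, if the arm or the gripper's body presses on something with over 40 N, if the wrist force passes 120 N, or if a joint passes its speed limit or range.

### The arm

A 6-joint arm with a two-finger parallel gripper is mounted at the origin on the work surface. World frame = base frame: x ahead of the robot, y to its left, z up, the work surface at z = 0. Lengths are in m, angles in rad, forces in N, time in s.
With the tool pointing down it reaches from about 0.275 to 0.825 m from the base axis. Payload 4.9 kg.
Tool frame: the origin (TCP) lies where the fingers leave the gripper's body, on its centre line; the fingertips stand 73 mm ahead of it and the grasp point (between the pads) lies 54 mm ahead of it; z points along the fingers, x is the direction in which the jaws open and shut, and the axes are right-handed (so a half turn about z gives the same grasp; the last joint's range is limited). The gripper opens to 85 mm and grips with 20 to 120 N. Pads are 22 mm wide; open, the fingers measure 114 mm over their backs; the gripper's body (76 mm by 85 mm) begins 54 mm behind the grasp point. The pads swing forward as they close: fully open they stand 13 mm farther back than shut.
Start: joints at [-1.451, 0.326, -0.193, 1.052, 0, 1.437], TCP at [0.138, -0.532, 0.304] pointing down, gripper open.
Joint ranges: [-2.65, 2.65], [-0.97, 1.79], [-1.3, 1.35], [-1.93, 2.1], [-1.47, 1.37], [-3.14, 3.14]. Speed limits (rad/s): [2.57, 2.57, 3.14, 3.14, 3.14, 3.14].

### API

Orientations are given as [roll, pitch, yaw] about the fixed x, y, z axes, in that order (R = Rz(yaw) Ry(pitch) Rx(roll)).
In Python, from plant import ctrl gives the robot as it stands. Calls block until the motion is done:
- ctrl.goto(position, orientation): joint-space move of the TCP to a pose.
- ctrl.servo_line(position, rate=0.15, ori=None, until_force=None): straight line of the TCP; ori=None keeps the orientation; rate is the mean speed in m/s. With until_force (N) it stops when the force on the tool has changed by that much, and returns True; else False.
- ctrl.move_joints(angles): joint-space move.
- ctrl.move_gripper(opening): opening from 0.0 (shut) to 1.0 (fully open); the grip force is fixed at half the most; returns when the fingers have stopped.
- ctrl.hold(seconds).
- ctrl.inverse_kinematics(position, orientation): joint angles nearest the present ones, or None.
- ctrl.read_state(): the state.
- ctrl.grab_frame(name): name is "side" or "top"; returns a dict with "image" (400x640x3 uint8, blue, green, red), "camera_matrix" (3x3 intrinsics, pixels), "k1" (the pictures are not rectified: a ray, as slopes to the right and down, at radius r is drawn at 1 + k1 r^2 times it, then the intrinsics apply), "camera_from_world" (4x4, takes a point from world to camera coordinates). Camera axes: x right, y up, looking along -z (the intrinsics and any distortion apply to the point x, -y, -z); pixel columns grow to the right and rows downward; lengths in m; the calibration is good to about 2 mm. A picture is of the moment at which its call begins. There is no depth.
A pose or a line that the arm cannot do raises ctrl.PlanningError and nothing moves.
- ctrl.job_done(): hands the job in, once; it reports no verdict.
The state is a dict: "time_s": time; "q": joint angles; "joint_vel": joint speeds; "effort": joint torques, N m; "position": TCP position; "orientation": TCP orientation; "contact_force": force on the tool from outside, world axes, zero at the start; "moment": the same for the moment, N m; "opening": opening from 0.0 (shut) to 1.0 (fully open).
Only numpy, scipy, OpenCV 4.12 (cv2) and the standard library are available. Lean on these libraries where they do the work, as an engineer would, in place of code of your own. Each camera call takes 0.05 s, during which the arm holds its last target.

## Working session

There is one attempt and no reset: what is moved stays moved. The work goes in short steps, each a Python script; the robot and the scene stay as the last script left them, time stands still between calls to the robot, and variables do not carry over. Pictures are saved under pics/ and viewed, and the job is handed in when it is done.

```bash
ls; mkdir -p pics; python3 - <<'E'
from plant import ctrl
import cv2,numpy as np
for n in("side","top"):
    f=ctrl.grab_frame(n); cv2.imwrite(f"pics/{n}0.png",f["image"]); print(n,f["camera_matrix"].tolist(),f["k1"],np.round(f["camera_from_world"],4).tolist())
s=ctrl.read_state();print(s)
E
```

```text
pics
side [[497.5579846594432, 0.0, 319.14127067039027], [0.0, 497.5579846594432, 195.489736682104], [0.0, 0.0, 1.0]] -0.09970386540017542 [[-0.8597, -0.5109, -0.0035, 0.3023], [0.2429, -0.4148, 0.8769, -0.2377], [-0.4494, 0.753, 0.4807, -1.1878], [0.0, 0.0, 0.0, 1.0]]
top [[392.7306953517037, 0.0, 315.7713788574967], [0.0, 392.7306953517037, 201.39797517098881], [0.0, 0.0, 1.0]] -0.06135960517817928 [[0.0239, -0.9995, -0.0183, -0.0541], [0.9929, 0.0216, 0.1171, -0.4265], [-0.1167, -0.021, 0.9929, -1.1097], [0.0, 0.0, 0.0, 1.0]]
{'time_s': 0.1, 'q': array([-1.45121952e+00,  3.26877949e-01, -1.93464725e-01,  1.05199709e+00,
        2.58895866e-05,  1.43659110e+00]), 'joint_vel': array([-0.00021027, -0.00162678,  0.00175088,  0.00074447, -0.00116865,
        0.00048936]), 'effort': array([ 1.34107591e-03, -4.44238329e+01,  2.63038141e+01,  7.88693433e-03,
       -1.48690569e-04,  4.68301749e-06]), 'position': array([ 0.13805292, -0.53198124,  0.30318286]), 'orientation': array([-3.14136048e+00,  1.52609749e-03, -1.31701413e+00]), 'contact_force': array([-0.69854292,  0.13661008,  0.29129162]), 'moment': array([ 0.00048473, -0.00956285,  0.01386547]), 'opening': 1.0001814337410275}
```

View pics/side0.png

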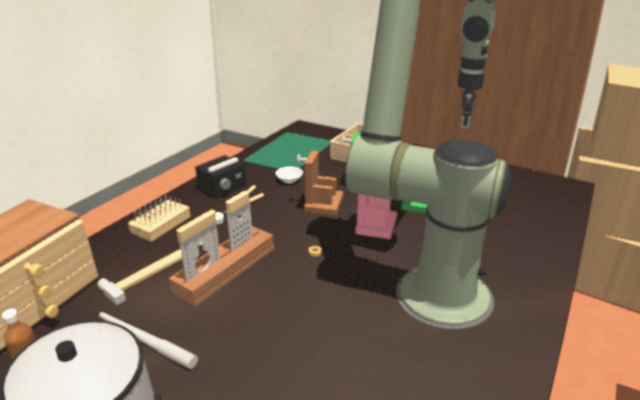

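View pics/top0.png

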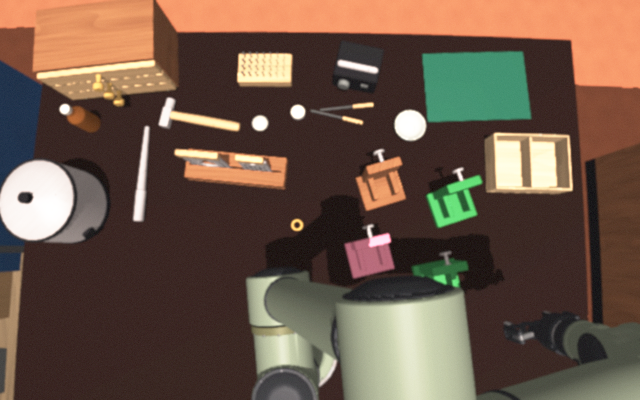

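The side view shows the wide plate with the keyhole at (200,245) and the narrow plate at (240,220), both in the rack. The orange-brown upright is at side (313,180), top (380,180). The green and pink ones are look-alikes. I'll take close crops to check.

```bash
python3 - <<'E'
import cv2,numpy as np
s=cv2.imread('pics/side0.png');t=cv2.imread('pics/top0.png')
def c(im,x,y,w,h,k): return cv2.resize(im[y:y+h,x:x+w],None,fx=k,fy=k,interpolation=cv2.INTER_CUBIC)
cv2.imwrite('pics/c1.png',c(s,160,180,130,120,6)); cv2.imwrite('pics/c2.png',c(t,165,135,130,60,6)); cv2.imwrite('pics/c3.png',np.hstack([c(t,340,135,80,90,5),c(s,280,140,80,90,5)]))
E
```

```text
(no output)
```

View pics/c1.png

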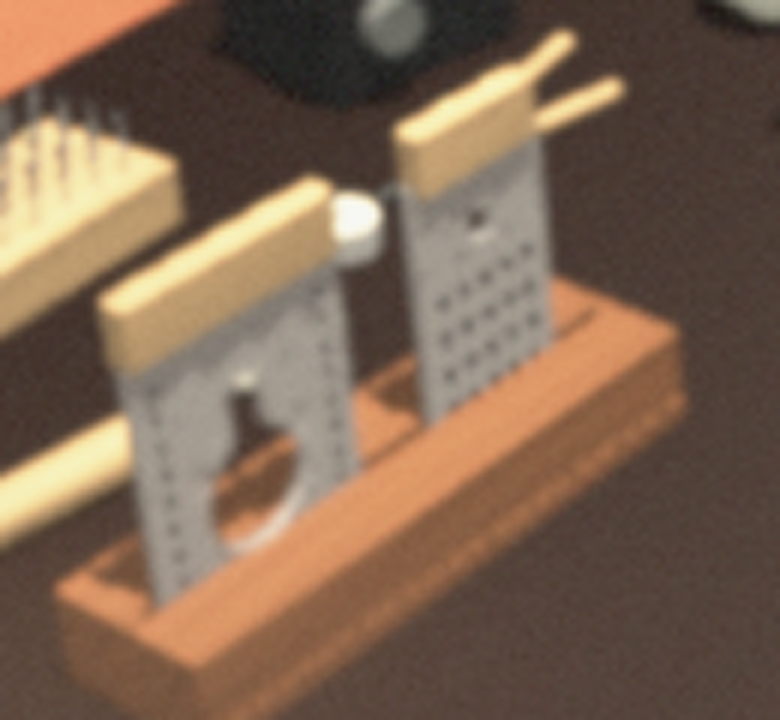

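View pics/c2.png

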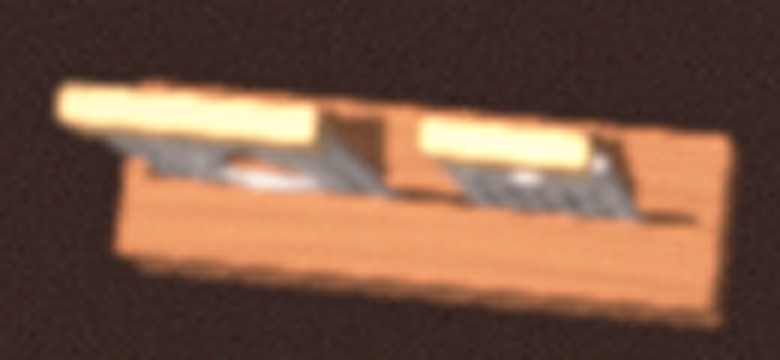

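View pics/c3.png

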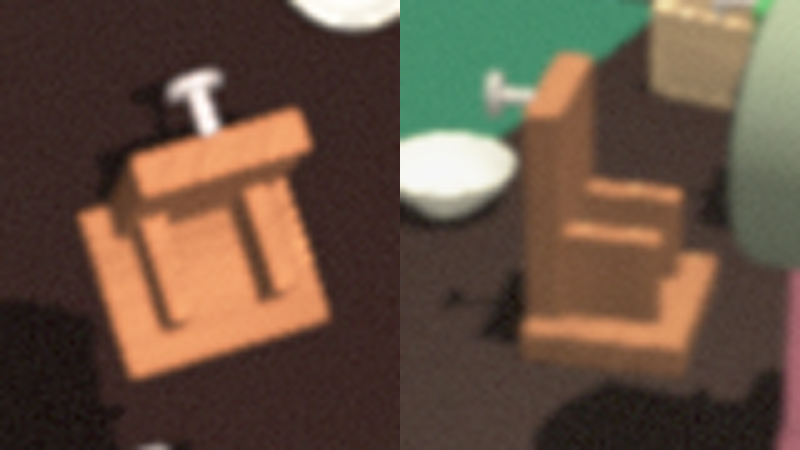

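The crops confirm the choice. The wide plate with the keyhole is the left one in the top view, with its bar around (197,153). The orange wooden upright bears the screw, whose head is at top (379,152). Next I'll measure both.

```bash
cat > h.py <<'E'
import numpy as np,cv2,os
class V:
    def __init__(s,f):
        s.im=f["image"];s.K=np.array(f["camera_matrix"]);s.d=np.array([f["k1"],0,0,0,0]);T=np.array(f["camera_from_world"])
        F=np.diag([1,-1,-1.]);s.R=F@T[:3,:3];s.t=F@T[:3,3];s.c=-s.R.T@s.t
    def proj(s,P): return cv2.projectPoints(np.array(P,float).reshape(-1,1,3),cv2.Rodrigues(s.R)[0],s.t,s.K,s.d)[0].reshape(-1,2)
    def ray(s,uv):
        u=cv2.undistortPoints(np.array(uv,float).reshape(-1,1,2),s.K,s.d).reshape(-1,2)
        return np.c_[u,np.ones(len(u))]@s.R
    def plane(s,uv,z):
        r=s.ray(uv); return s.c+r*((z-s.c[2])/r[:,2])[:,None]
def tri(a,ua,b,ub):
    A=a.ray([ua])[0];B=b.ray([ub])[0];M=np.c_[A,-B];l=np.linalg.lstsq(M,b.c-a.c,rcond=None)[0]
    p=a.c+A*l[0];q=b.c+B*l[1];return (p+q)/2,np.linalg.norm(p-q)
def grab(ctrl,n): return V(ctrl.grab_frame(n))
E
python3 - <<'E'
from plant import ctrl
from h import *
t=grab(ctrl,'top');s=grab(ctrl,'side')
out=t.im.copy()
hsv=cv2.cvtColor(t.im,cv2.COLOR_BGR2HSV)
print(hsv[152,190],hsv[156,255],hsv[165,372],hsv[180,240], hsv[175,374])
E
```

```text
[ 27  55 255] [ 16 115 250] [ 10 146 224] [ 12 139 239] [ 11 145 125]
```

```bash
python3 - <<'E'
from plant import ctrl
from h import *
t=grab(ctrl,'top')
hsv=cv2.cvtColor(t.im,cv2.COLOR_BGR2HSV)
def blob(m,x0,y0,x1,y1,op=0):
    mm=np.zeros_like(m);mm[y0:y1,x0:x1]=m[y0:y1,x0:x1]
    if op: mm=cv2.morphologyEx(mm,cv2.MORPH_OPEN,np.ones((op,op)))
    c=max(cv2.findContours(mm,cv2.RETR_EXTERNAL,cv2.CHAIN_APPROX_NONE)[0],key=cv2.contourArea);return c,mm
bar=cv2.inRange(hsv,(15,30,215),(40,130,255))
up=cv2.inRange(hsv,(5,90,190),(16,190,255))
vis=[]
for nm,m,box,z in(("wide",bar,(165,140,222,165),.185),("narrow",bar,(230,145,275,170),.185),("up",up,(355,145,410,180),.162)):
    c,mm=blob(m,*box); r=cv2.minAreaRect(c);b=cv2.boxPoints(r);W=t.plane(b,z)
    e=sorted([(np.linalg.norm(W[(i+1)%4]-W[i]),i) for i in range(4)])
    d=W[(e[3][1]+1)%4]-W[e[3][1]];yaw=np.degrees(np.arctan2(d[1],d[0]))
    print(nm,b.round(1).tolist(),'c',W.mean(0).round(4),'sizes',[round(x[0],3) for x in e],'bar dir deg',round(yaw%180,1))
    vis.append(mm)
v=t.im.copy();v[(vis[0]|vis[1]|vis[2])>0]=(255,0,255)
cv2.imwrite('pics/m1.png',cv2.resize(v[130:230,160:420],None,fx=3,fy=3,interpolation=0))
E
```

```text
wide [[174.60000610351562, 154.89999389648438], [175.3000030517578, 147.89999389648438], [217.39999389648438, 152.10000610351562], [216.6999969482422, 159.10000610351562]] c [0.5249 0.2602 0.185 ] sizes [np.float64(0.018), np.float64(0.018), np.float64(0.11), np.float64(0.11)] bar dir deg 85.1
narrow [[233.60000610351562, 160.39999389648438], [234.1999969482422, 153.60000610351562], [262.6000061035156, 156.5], [261.8999938964844, 163.1999969482422]] c [0.5144 0.1258 0.185 ] sizes [np.float64(0.017), np.float64(0.017), np.float64(0.072), np.float64(0.073)] bar dir deg 85.2
up [[366.1000061035156, 166.10000610351562], [399.0, 156.1999969482422], [401.3999938964844, 164.1999969482422], [368.5, 174.0]] c [ 0.5089 -0.2192  0.162 ] sizes [np.float64(0.022), np.float64(0.022), np.float64(0.088), np.float64(0.089)] bar dir deg 108.2
```

View pics/m1.png

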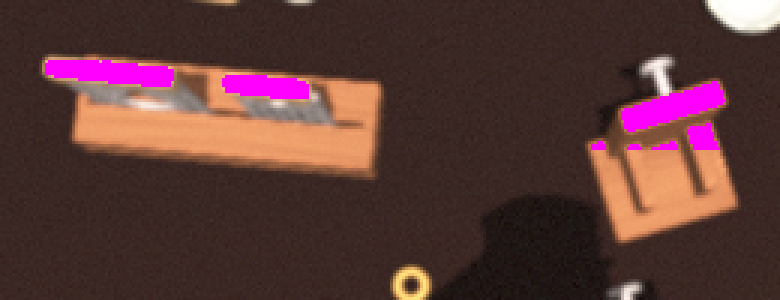

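```bash
python3 - <<'E'
from plant import ctrl
from h import *
t=grab(ctrl,'top');s=grab(ctrl,'side')
a=np.radians(18.2);x=np.array([np.cos(a),np.sin(a),0])
print(tri(t,(379,152),s,(299,158.4)))
S=np.array([.5089,-.2192,.15])+.024*x
y=np.array([-x[1],x[0],0])
ps=[S-.013*x,S+.013*x,S+.0155*x]; U=np.array([.5089,-.2192,.162])+.011*x
ps+= [U+.045*y,U-.045*y]
b=np.radians(85.1-90);by=np.array([-np.sin(b),np.cos(b),0]);bx=np.array([np.cos(b),np.sin(b),0]);G=np.array([.5249,.2602,.185])
bs=[G+i*.007*bx+j*.055*by for i,j in((1,1),(1,-1),(-1,-1),(-1,1))]
for v,n,o in((t,'t',((160,130),(350,130))),(s,'s',((160,170),(280,130)))):
    k=4;im=v.im
    cr=[]
    for (ox,oy),P in zip(o,(bs,ps)):
        c=cv2.resize(im[oy:oy+100,ox:ox+90],None,fx=k,fy=k,interpolation=cv2.INTER_CUBIC)
        for p in v.proj(P): cv2.circle(c,tuple(int(q) for q in (p-[ox,oy]+.5)*k),2,(255,0,255),-1)
        cr.append(c)
    cv2.imwrite(f'pics/o_{n}.png',np.hstack(cr))
E
python3 -c "
import cv2,numpy as np
cv2.imwrite('pics/o.png',cv2.resize(np.vstack([cv2.imread('pics/o_t.png')[:300],cv2.imread('pics/o_s.png')[:300]]),None,fx=1,fy=1))"
```

```text
(array([ 0.54613396, -0.20840882,  0.15028452]), np.float64(0.0004409737128820744))
```

View pics/o.png

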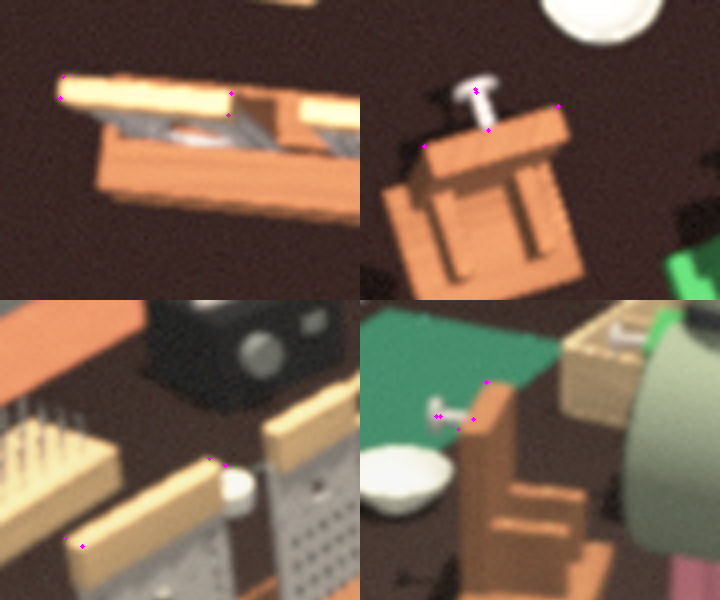

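```bash
python3 - <<'E'
from plant import ctrl
from h import *
t=grab(ctrl,'top')
P=t.plane([(229.2,167)],.046)[0]
b=np.radians(-4.9);bx=np.array([np.cos(b),np.sin(b),0]);by=np.array([-bx[1],bx[0],0]);G=np.array([.5245,.2602,0])
print('plate at rack top, local x,y:',(P-G)@bx,(P-G)@by)
S=np.array([.5317,-.2122,.15]);a=np.radians(18.2);x=np.array([np.cos(a),np.sin(a),0])
for off in(0,np.pi):
  for nm,p,yw in(("A",[.5245,.2602,.33],b),("B",[.5245,.2602,.224],b),("C",[.5245,.2602,.415],b),("D",[*(S+.065*x)[:2],.415],a),("D2",[*(S+.065*x)[:2],.304],a),("F",[*S[:2],.255],a)):
    o=yw+off; o=(o+np.pi)%(2*np.pi)-np.pi
    q=ctrl.inverse_kinematics(p,[np.pi,0,o]);print(off>0,nm,None if q is None else np.round(q,2))
E
```

```text
plate at rack top, local x,y: -0.0003515508646259047 -0.05312434267974031
False A [ 0.33  0.38 -0.05  1.14  0.    1.99]
False B [ 0.33  0.45 -0.21  0.9   0.    1.99]
False C [0.33 0.35 0.13 1.34 0.   1.99]
False D [-0.43  0.43  0.24  1.38  0.    0.82]
False D2 [-0.43  0.46  0.02  1.12  0.    0.82]
False F [-0.51  0.4  -0.21  0.96  0.    0.74]
True A [ 0.33  0.38 -0.05  1.14  0.   -1.15]
True B [ 0.33  0.45 -0.21  0.9   0.   -1.15]
True C [ 0.33  0.35  0.13  1.34  0.   -1.15]
True D [-0.43  0.43  0.24  1.38  0.   -2.32]
True D2 [-0.43  0.46  0.02  1.12  0.   -2.32]
True F [-0.51  0.4  -0.21  0.96  0.   -2.4 ]
```

```bash
python3 - <<'E'
from plant import ctrl
from h import *
b=np.radians(-4.9)
ctrl.goto([.5245,.2602,.32],[np.pi,0,b])
v=grab(ctrl,'side');w=grab(ctrl,'top')
cv2.imwrite('pics/g0.png',np.hstack([cv2.resize(v.im[120:300,130:310],None,fx=2.2,fy=2.2),cv2.resize(w.im[60:240,120:300],None,fx=2.2,fy=2.2)]))
print(ctrl.read_state()['time_s'],ctrl.read_state()['position'])
E
```

```text
3.5917 [0.52482471 0.25956483 0.31999395]
```

View pics/g0.png

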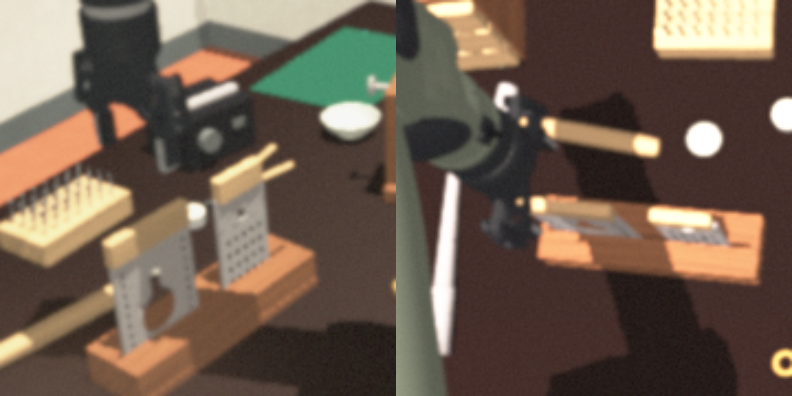

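The open jaws are over the bar of the wide plate, one finger on each side, in both views. I'll go down, grip and test the lift.

```bash
python3 - <<'E'
from plant import ctrl
from h import *
r=ctrl.servo_line([.5245,.2602,.224],rate=.1,until_force=12);print(r,ctrl.read_state()['position'])
if not r:
    ctrl.move_gripper(0.0); s=ctrl.read_state();print('open',s['opening'],s['contact_force'],s['moment'])
    r=ctrl.servo_line([.5245,.2602,.30],rate=.06,until_force=30); s=ctrl.read_state();print(r,s['position'],s['contact_force'],s['time_s'])
    v=grab(ctrl,'side');w=grab(ctrl,'top')
    cv2.imwrite('pics/g1.png',np.hstack([cv2.resize(v.im[100:300,130:310],None,fx=2.2,fy=2.2),cv2.resize(w.im[60:260,120:300],None,fx=2.2,fy=2.2)]))
E
```

```text
False [0.52491593 0.26036372 0.22467503]
open 0.1558230417294568 [ 0.16363827 -0.09101023  1.3779466 ] [ 0.01630871 -0.02924253 -0.00166335]
False [0.52429674 0.26010517 0.29950081] [ 1.22917922  0.30655853 -3.58172855] 6.7667
```

View pics/g1.png

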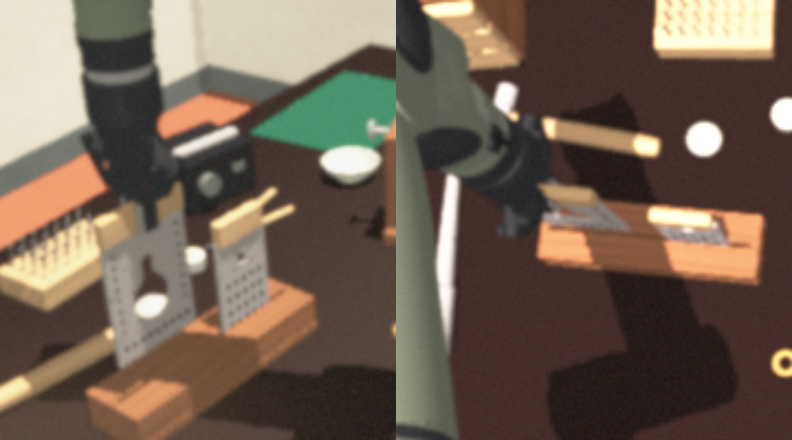

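The plate is gripped (about 0.4 kg), hangs straight in the jaws and has come free of the rack. The narrow plate is undisturbed. Next I'll carry the plate to a point in front of the screw.

```bash
python3 - <<'E'
from plant import ctrl
from h import *
S=np.array([.5317,-.2122,.15]);a=np.radians(18.2);x=np.array([np.cos(a),np.sin(a),0])
ctrl.servo_line([.5245,.2602,.42],rate=.12)
D=S+.07*x
ctrl.goto([D[0],D[1],.42],[np.pi,0,a])
ctrl.servo_line([D[0],D[1],.304],rate=.1)
ctrl.hold(.3)
s=ctrl.read_state();print(s['position'],s['orientation'],s['contact_force'],s['time_s'])
v=grab(ctrl,'side');w=grab(ctrl,'top')
cv2.imwrite('pics/d_s.png',v.im);cv2.imwrite('pics/d_t.png',w.im)
cv2.imwrite('pics/d.png',np.hstack([cv2.resize(v.im[60:240,220:400],None,fx=2.2,fy=2.2),cv2.resize(w.im[80:260,290:470],None,fx=2.2,fy=2.2)]))
E
```

```text
[ 0.59829636 -0.19038616  0.30433999] [ 3.14123116e+00 -4.07570014e-04  3.17640558e-01] [ 0.03731653  0.70926232 -3.8475774 ] 11.3
```

View pics/d.png

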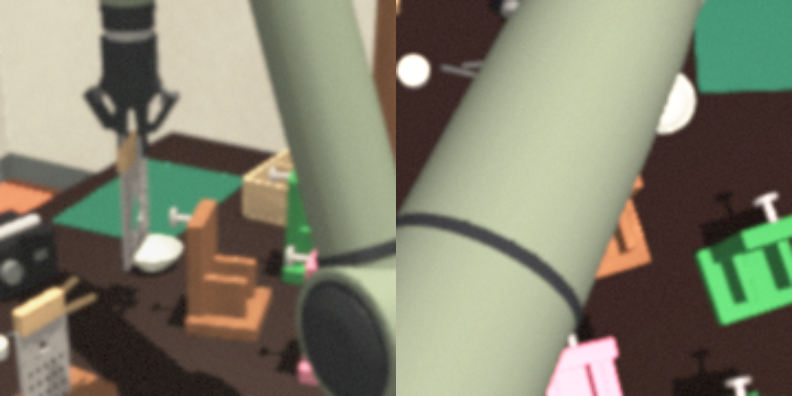

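```bash
python3 - <<'E'
from plant import ctrl
from h import *
v=grab(ctrl,'side');s=ctrl.read_state();p=s['position'];a=s['orientation'][2]
x=np.array([np.cos(a),np.sin(a),0]);y=np.array([-x[1],x[0],0]);z=np.array([0,0,1.]);g=p-.054*z
pts=[g+i*.055*y+k*z for i in(-1,1) for k in(.015,-.015,-.16)]+[g-.1*z+.026*(np.cos(t)*y+np.sin(t)*z) for t in np.linspace(0,6.28,13)[:-1]]
ox,oy,k=260,100,7
c=cv2.resize(v.im[oy:oy+85,ox:ox+75],None,fx=k,fy=k,interpolation=cv2.INTER_CUBIC);d=c.copy()
for q in v.proj(pts): cv2.circle(d,tuple(int(e) for e in (q-[ox,oy]+.5)*k),2,(255,0,255),-1)
cv2.imwrite('pics/d2.png',np.hstack([c[:,:390],d[:,:390]]))
E
```

```text
(no output)
```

View pics/d2.png

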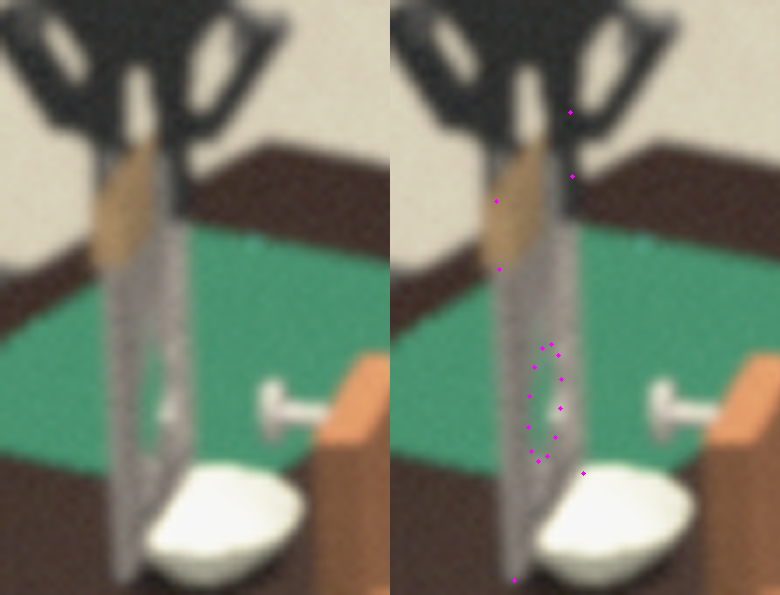

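The predicted outline and hole match the picture to about 1–2 px (a few mm), and the screw head at side (299,158) is at hole height. I'll move back over the head.

```bash
python3 - <<'E'
from plant import ctrl
from h import *
S=np.array([.5317,-.2122,.15])
r=ctrl.servo_line([S[0],S[1],.304],rate=.06,until_force=8)
ctrl.hold(.2)
s=ctrl.read_state();print(r,s['position'],s['contact_force'],s['time_s'])
v=grab(ctrl,'side');w=grab(ctrl,'top')
cv2.imwrite('pics/e.png',np.hstack([cv2.resize(v.im[110:210,260:350],None,fx=4,fy=4,interpolation=2),cv2.resize(w.im[110:210,330:420],None,fx=4,fy=4)]))
E
```

```text
False [ 0.53190558 -0.2120567   0.303885  ] [-0.33372098  0.15794601 -3.539895  ] 12.9667
```

View pics/e.png

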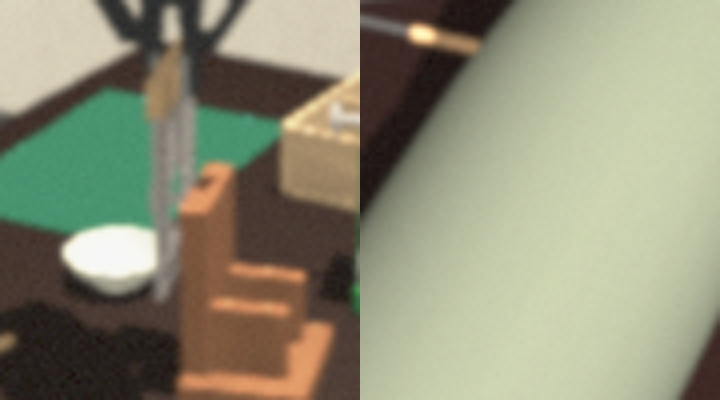

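No contact force on the way in, so the head passed through the hole. In the side view the plate stands just ahead of the wood, and its near edge hides the head. I'll lower until the screw takes weight.

```bash
python3 - <<'E'
from plant import ctrl
from h import *
S=np.array([.5317,-.2122,.15])
r=ctrl.servo_line([S[0],S[1],.262],rate=.06,until_force=6)
print(r,ctrl.read_state()['position'],ctrl.read_state()['contact_force'])
if not r:
    r=ctrl.servo_line([S[0],S[1],.248],rate=.02,until_force=3)
ctrl.hold(.2)
s=ctrl.read_state();print(r,s['position'],s['contact_force'],s['moment'],s['time_s'])
v=grab(ctrl,'side')
cv2.imwrite('pics/f.png',cv2.resize(v.im[110:210,250:350],None,fx=6,fy=6,interpolation=2))
E
```

```text
False [ 0.53189419 -0.21231591  0.26224608] [-1.03322208 -0.07009395 -3.60872591]
True [ 0.53186742 -0.21231256  0.25475893] [ 0.61795634 -0.08444128  5.68233567] [-0.04033249 -0.14512875  0.00661723] 14.575
```

View pics/f.png

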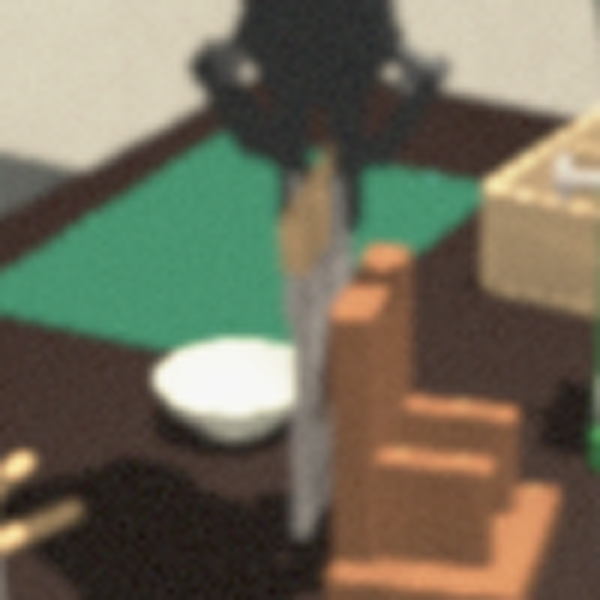

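The screw took the weight at TCP z = 0.2548, against 0.255 expected, so the plate is home. I'll ease off the press a little, release and retreat straight up.

```bash
python3 - <<'E'
from plant import ctrl
from h import *
p=ctrl.read_state()['position']
ctrl.servo_line(p+[0,0,.0005],rate=.01); print(ctrl.read_state()['contact_force'])
ctrl.move_gripper(.45); ctrl.hold(.3)
s=ctrl.read_state();print(s['opening'],s['contact_force'],s['time_s'])
v=grab(ctrl,'side')
cv2.imwrite('pics/r.png',cv2.resize(v.im[110:210,250:350],None,fx=6,fy=6,interpolation=2))
E
```

```text
[ 0.45947501 -0.58601451  0.65378049]
0.44744041927096767 [-0.5986881   0.18748677  0.04002285] 15.6333
```

View pics/r.png

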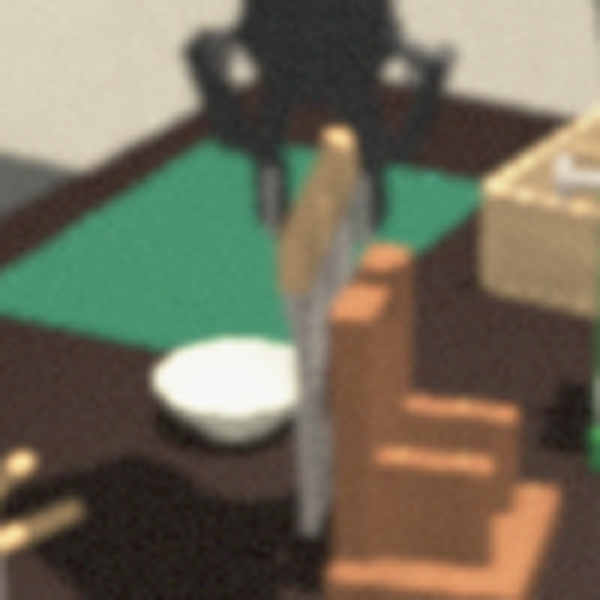

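The plate stays up with the fingers clear and no force on the tool. I'll retreat and look from above.

```bash
python3 - <<'E'
from plant import ctrl
from h import *
p=ctrl.read_state()['position']
ctrl.servo_line([p[0],p[1],.36],rate=.12,until_force=6)
ctrl.move_joints([-1.451,.326,-.193,1.052,0,1.437])
s=ctrl.read_state();print(s['contact_force'],s['time_s'])
k=5
A=[grab(ctrl,'side'),grab(ctrl,'top')];ctrl.hold(1.0);B=[grab(ctrl,'side'),grab(ctrl,'top')]
for a,b,(x,y) in zip(A,B,((270,120),(340,120))): print(np.abs(a.im[y:y+90,x:x+75].astype(int)-b.im[y:y+90,x:x+75]).max(2).mean())
cv2.imwrite('pics/end.png',np.hstack([cv2.resize(b.im[y:y+100,x:x+78],None,fx=k,fy=k,interpolation=2) for b,(x,y) in zip(B,((270,110),(340,120)))]))
cv2.imwrite('pics/endt.png',B[1].im)
E
```

```text
[ 0.8603815  -0.23816721 -0.48536622] 18.5583
2.7534814814814816
2.977925925925926
```

View pics/end.png

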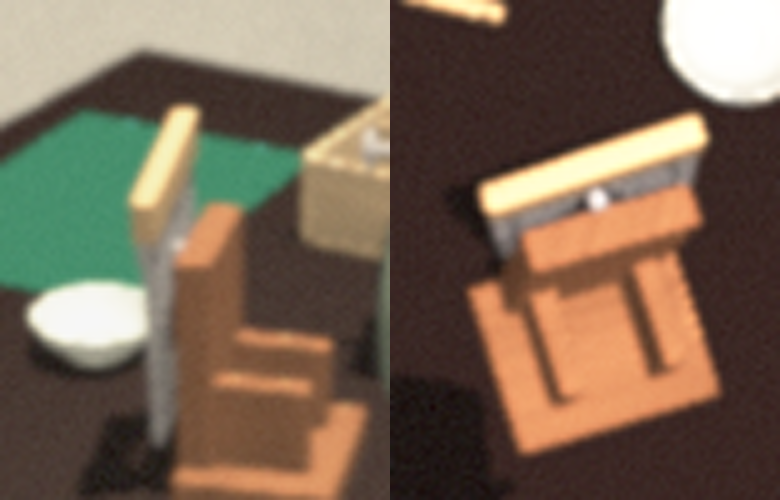

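View pics/endt.png

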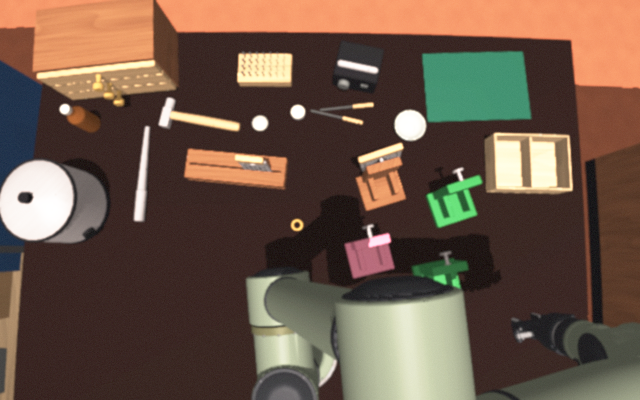

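```bash
python3 - <<'E'
from plant import ctrl
from h import *
r=[]
A=grab(ctrl,'top');ctrl.hold(1);B=grab(ctrl,'top')
d=np.abs(A.im.astype(int)-B.im).max(2);print('plate',d[140:170,355:405].mean(),'static rack',d[145:190,180:290].mean())
hsv=cv2.cvtColor(B.im,cv2.COLOR_BGR2HSV);m=cv2.inRange(hsv,(15,30,215),(40,130,255));mm=np.zeros_like(m);mm[135:175,350:412]=m[135:175,350:412]
c=max(cv2.findContours(mm,0,1)[0],key=cv2.contourArea);b=cv2.boxPoints(cv2.minAreaRect(c));W=B.plane(b,.216)
S=np.array([.5317,-.2122,.15]);a=np.radians(18.2);x=np.array([np.cos(a),np.sin(a),0]);y=np.array([-x[1],x[0],0])
print(((W-S)@x).round(4),((W-S)@y).round(4))
ctrl.job_done()
E
```

```text
plate 2.6466666666666665 static rack 2.601818181818182
[ 0.0065  0.0101 -0.0064 -0.0098] [ 0.0664 -0.0462 -0.0461  0.0662]
the job is handed in; nothing more can be done
```

The wide keyhole plate now hangs on the screw in the wooden upright. I handed the job in with a side-offset reading of the bar that I had not resolved.

I gripped the plate by its bar and pulled it straight up out of the rack. I then carried it over to the front of the screw, passed the head through the round hole and lowered it. The screw took the weight at TCP z = 0.2548 m, where 0.255 m means fully home. I let go, raised the gripper and moved the arm away, at about 20 s of robot time.

**Checks that agreed:**
- **Passing the head:** there was no contact force on the way in. In the last top picture the bar lies parallel to the upright's face, and the plate stands between the wood and the head.
- **Stillness:** the change between two top pictures 1 s apart was at noise level (2.65 at the plate, 2.60 at the unmoved rack).
- **Surroundings:** the narrow plate still stands in the rack, and the look-alikes were not touched. The arm is well clear.

**Check that disagreed:** in the last measurement, returned by the same script that handed the job in, the middle of the bar was about 10 mm to the +y side of the screw's axis. Resting against the side of the slot explains at most 5 mm. The rest may be a slight sideways tilt of the plate or measurement error, and I could not follow it up.

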